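Put the glue stick back in its push-latch box

TASK

Put the loose glue stick back in its box: press the front of the box's lid gently until it bottoms and let go, so that the push-push latch frees it and it springs open; lay the stick down flat, without dropping it, in the empty compartment, on the right as seen from the robot; then swing the lid shut and press it once more until it latches and stays shut by itself. The box is thin plastic, so never bear on it or its lid with more than about 15 N, and leave the other things on the bench where they are.

Things in the scene. Friction and masses are not known exactly. Their poses are not given: they have to be found in the camera images.
- gluebox: Grey plastic glue-stick box screwed to the bench, 200 (x) x 170 (y) x 75 mm high, walls 5 mm, floor 6 mm thick; origin at the centre of its underside, z up, -x is its front (roughly towards the robot). A black inset lid, 188 x 156 x 5 mm, fills its mouth between the side walls, so the lid's edges cannot be pinched when it is shut.
- divider (a point): Middle of the top of the low divider inside the box (34 mm high, 3 mm thick, along the box's x). It parts the left bay (+y side), full of glue sticks, from the empty right bay (-y side). In front of both bays a cross wall 30 mm high, 71 mm in front of the box's centre, screens the latch.
- lid (a joint): Lid angle in rad about the hinge line (along the box's y, at the rear, +x, edge). 0: flush with the rim; grows as the front edge rises; 1.6: fully open; negative: pressed in. Latched, it rests between -0.015 and +0.02, as the hidden latch is adjusted. A damped spring opens it once freed (within 2 s; 2.5 N at the front edge when shut, about 1 N open) and holds it at 1.6.
- latch (a point): Push-push latch inside the box, under the lid's front middle. Pressing the latched lid's front 7 to 12 mm in (it differs from box to box) to the bottom and letting go frees it. Shutting the open lid, pressing to the same bottom and letting go latches it. Travel takes 2.5 to 4 N, then the force climbs 8 N per mm. Stopping short changes nothing. A tongue under the lid reaches 42 mm down into it.
- press_spot (a point): Point on the lid's outer face, in the middle, near its front edge, just behind the latch: 155 mm from the hinge line and 2.5 mm above the lid's mid-plane (the front edge is 188 mm from the hinge line). It moves with the lid; press here or up to 30 mm nearer the hinge.
- lid_hinge (a point): Middle of the lid's hinge line, 71.5 mm above the box's underside, 95 mm behind its centre; axes as the box's. The lid's mid-plane passes through it.
- bay (a point): Target place in the empty right-hand bay: on its floor (6 mm above the bench), 10 mm in front of the box's centre and 33 mm to its right (-y); axes as the box's. The bay reaches 59 mm forward (-x) and 105 mm back (+x) of this point and 47 mm to either side; the stick goes in lengthwise, along x.
- stick: The loose glue stick: a plain white plastic rod, diameter 11.2 mm, length 100 mm, about 14 g, lying on the bench left or right of the box. Origin at its centre, 5.6 mm above the bench; its x axis runs along the rod.
- nozzle: Brass glue-gun nozzle standing on its base, 24 mm diameter, 40 mm high, on the other side of the box from the stick; origin under its base. A bystander.
- tape: Empty cardboard tape core lying flat, 90 mm diameter, 25 mm high; origin under its centre. A bystander, left behind the box.
- marker: Grey marker pen with black cap lying on the bench, 135 mm long, 15 mm thick, along its x; origin under its middle. A bystander, right behind the box.
- rule: Short flat steel rule, 30 x 200 x 4 mm, lying behind the box, its length along its y; origin under its centre. A bystander.
Things that resemble listed ones, but are neither listed nor needed, are in the scene too. Leave any pink or purple look-alike of the stick alone.

How it is judged:
By the outcome, as a careful person would: the job done as asked, in the order asked, and still so for the second after the job is handed in, with the robot touching nothing.
It also fails if it takes over 72 s, if anything falls off the work surface, if the arm or the gripper's body presses on something with over 40 N, if the wrist force passes 120 N, or if a joint passes its speed limit or range.

ROBOT

A 6-joint arm with a two-finger parallel gripper is mounted at the origin on the work surface. World frame = base frame: x ahead of the robot, y to its left, z up, the work surface at z = 0. Lengths are in mm, angles in rad, forces in N, time in s.
With the tool pointing down it reaches from about 375 to 925 mm from the base axis. Payload 5.7 kg.
Tool frame: the origin (TCP) lies on the centre line of the jaws, within the pads' length; the fingertips stand 22 mm ahead of it and the grasp point (between the pads) lies 3 mm ahead of it; z points along the fingers, y is the line along which they close (so a half turn about z gives the same grasp; the last joint's range is limited). The gripper opens to 88 mm and grips with 3 to 60 N. Pads are 20 mm wide; open, the fingers measure 115 mm over their backs; the gripper's body (75 mm by 178 mm) begins 61 mm behind the grasp point.
Start: joints at [-1.336, 0.359, 1.51, -0, 1.272, -0.115], TCP at [205.61, -563.64, 244.623] pointing down, gripper open.
Joint ranges: [-2.97, 2.97], [-1.01, 2.36], [0.21, 2.38], [-0.96, 4.11], [0.2, 2.71], [-2.98, 2.98]. Speed limits (rad/s): [2.39, 2.39, 3.14, 3.14, 3.14, 3.14].

INTERFACE

Orientations are given as [roll, pitch, yaw] about the fixed x, y, z axes, in that order (R = Rz(yaw) Ry(pitch) Rx(roll)).
In Python, from rig import robot gives the robot as it stands.
- The arm moves only by the tool step_arm, never from a script. Its argument "increments" is text: rows parted by semicolons, each of 4 numbers parted by spaces: the shift along the tool's x, y, z in units of 30 mm (1.0 is 30 mm), then the turn about the tool's z in units of 6 degrees (1.0 is 6 degrees). A call has 1 to 5 rows; each row is the pose to reach, as a shift and turn from the pose commanded when the call began, along the tool's axes at that moment; what a row does not reach only later rows make up. A row lasts 1/12 s, in which the tool goes at most 41.7 mm and 7.16 degrees, less where a joint would pass 70% of its speed; a pose out of reach is approached as far as the arm can. A call with a gripper value outside its range is refused whole. "claw" is the opening, from -1 (shut) to 1 (fully open), set as the call begins (left out, the last holds). The fingers move at their own pace and stop on an object; "squeeze" is the grip in N (left out, the last holds). Time passes only in rows, so rows that repeat a pose let the fingers close. It gives the time, the measured TCP pose, the force, the opening and the grip force at its end, in the units of the state.
- robot.sense(): the state, without advancing time (a new reading comes with each control period).
- robot.get_image(name): name is "side" or "top"; returns (picture, depth): 384x512x3 uint8, red, green, blue; 384x512 float32, mm along the optical axis (not along the pixel's ray), 0 where there is no reading.
- robot.camera_params(name): a dict with "intrinsics" (3x3 intrinsics, pixels), "world_from_camera" (4x4, takes a point from camera to world coordinates). Camera axes: x right, y up, looking along -z (the intrinsics and any distortion apply to the point x, -y, -z); pixel columns grow to the right and rows downward; lengths in mm; the calibration is good to about 2 mm. A picture is of the moment at which its call begins. camera_params takes no time and is no camera call.
- robot.job_done(): hands the job in; it is judged then, once.
Trained networks look in the newest picture that a camera, given by its name, has taken for a name from the list of things; names that differ only in an ending like _2 or _b are one class to them, and where a whole thing is asked for, a point or a joint stands for the part that bears it (a point fixed in the world has none). Each returns a list of dicts, best first, with "score" (0 to 1); they miss things now and then, are a little off and sometimes report something else, mostly with a low value. They report only what shows in the picture. A call takes as long as a camera call. They do not tell look-alikes from the thing itself.
- robot.search_frame(camera, name): "rect" ([left, top, width, height] in pixels, round what is visible of it).
- robot.trace(camera, name): "pixels" (384x512 bool, what is visible of it) and "rect" ([left, top, width, height] in pixels, round what is visible of it).
The state is a dict: "time": time; "joint_positions": joint angles; "joint_vel": joint speeds; "effort": joint torques, N m; "ee_pos": TCP position; "ee_rot": TCP orientation; "contact_force": force on the tool from outside, world axes, zero at the start; "moment": the same for the moment, N m; "opening": finger opening in mm; "grip_force": force on a finger pad.
Only numpy, scipy, OpenCV 4.12 (cv2) and the standard library are available. Lean on these libraries where they do the work, as an engineer would, in place of code of your own. Each camera call takes 0.05 s, during which the arm holds its last target. There are 200 camera calls.

## Working session

There is one attempt and no reset: what is moved stays moved. The work goes in short steps, Python scripts to look and compute and a tool call to move; the robot and the scene stay as the last step left them, time stands still between calls to the robot, and variables do not carry over. Pictures are saved under pics/ and viewed, at most 10 in all, crops included, and the job is handed in when it is done.

Besides the shell and the picture viewer there is one more tool, called after "Call:" as name(argument=value, ...), one argument or row to a line, values as JSON. step_arm: Moves the arm, as the interface text tells. Its arguments: {"type":"object","properties":{"increments":{"type":"string"},"claw":{"type":"number"},"squeeze":{"type":"number"}},"required":["increments"]}

```bash
ls; mkdir -p pics; cat > h.py <<'E'
import numpy as np, cv2
from rig import robot
def cam(n):
    p=robot.camera_params(n); return np.array(p["intrinsics"]),np.array(p["world_from_camera"]),p
def world(n,depth):
    K,T,_=cam(n); v,u=np.mgrid[0:384,0:512]
    x=(u-K[0,2])/K[0,0]*depth; y=(v-K[1,2])/K[1,1]*depth
    P=np.stack([x,-y,-depth,np.ones_like(depth)],-1)@T.T
    P=P[...,:3]; P[depth<=0]=np.nan
    return P
def project(n,X):
    K,T,_=cam(n); c=np.linalg.inv(T)@np.append(X,1); return K[0,0]*c[0]/-c[2]+K[0,2],K[1,1]*-c[1]/-c[2]+K[1,2]
E
python3 - <<'E'
from h import *
for n in("side","top"):
    im,d=robot.get_image(n); print(cam(n)[2])
    P=world(n,d); np.savez(f"{n}.npz",im=im,d=d,P=P)
    cv2.imwrite(f"pics/{n}0.png",cv2.resize(im[...,::-1],(800,600)))
    for k in("gluebox","lid","stick","nozzle","tape","marker","rule"):
        for r in robot.trace(n,k)[:4]:
            m=r["pixels"]&(d>0); 
            if m.sum(): print(n,k,round(r["score"],2),r["rect"],np.round(np.nanmedian(P[m],0)),m.sum(),im[m].mean(0).round())
print(robot.sense())
E
```

```text
pics
{'intrinsics': array([[452.26590433,   0.        , 252.33685426],
       [  0.        , 452.26590433, 187.99436959],
       [  0.        ,   0.        ,   1.        ]]), 'world_from_camera': array([[ 9.84886932e-01,  1.26532703e-01, -1.18267522e-01,
         4.69956458e+02],
       [-1.73198528e-01,  7.19669826e-01, -6.72367170e-01,
        -7.62483638e+02],
       [ 3.71320055e-05,  6.82689400e-01,  7.30708685e-01,
         8.84824510e+02],
       [ 0.00000000e+00,  0.00000000e+00,  0.00000000e+00,
         1.00000000e+00]])}
side gluebox 0.96 [192.7, 155.3, 86.4, 80.8] [549. -41.  75.] 5594 [23. 22. 22.]
side gluebox 0.28 [264.4, 114.1, 30.3, 26.0] [736. 268.  18.] 436 [74. 56. 36.]
side lid 0.74 [191.7, 161.4, 84.7, 55.6] [551. -10.  76.] 3494 [13. 12. 13.]
side stick 0.78 [169.4, 266.8, 40.9, 26.2] [ 428. -203.   10.] 209 [72. 36. 84.]
side stick 0.71 [272.4, 258.9, 42.5, 6.4] [ 665. -201.   10.] 210 [136.  77.  90.]
side stick 0.7 [257.1, 342.5, 46.6, 9.3] [ 591. -392.   10.] 269 [72. 36. 85.]
side stick 0.59 [227.7, 292.2, 41.9, 14.4] [ 549. -277.   10.] 254 [128. 123. 114
[... 1635 characters left out ...]
4. 100.]
{'time': 0.8, 'joint_positions': array([-1.33612876e+00,  3.58787616e-01,  1.51037969e+00, -7.19730363e-06,
        1.27248796e+00, -1.15138683e-01]), 'joint_vel': array([-0.00107389,  0.00152733,  0.00057038, -0.0006804 , -0.00073682,
        0.00044314]), 'effort': array([-2.63386290e-03, -5.15280855e+01, -2.71119601e+01,  6.72228844e-02,
        2.44503503e-02,  5.14166800e-06]), 'ee_pos': array([ 205.59510155, -563.66223475,  244.6379042 ]), 'ee_rot': array([-3.14152967e+00, -3.59238387e-07,  3.49808364e-01]), 'contact_force': array([ 0.25279141, -0.23295232,  0.19963801]), 'moment': array([-0.0310852 ,  0.01056513,  0.05252488]), 'grip_force': 0.0, 'opening': 87.63288518214456}
```

```bash
python3 - <<'E'
import numpy as np, cv2
s=np.load("side.npz");im=s["im"][...,::-1]
a=cv2.resize(im[225:385,150:380],(800,557),interpolation=cv2.INTER_CUBIC)
cv2.imwrite("pics/crop1.png",np.clip(a*1.6,0,255).astype('uint8'))
E
```

```text
(no output)
```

View pics/side0.png

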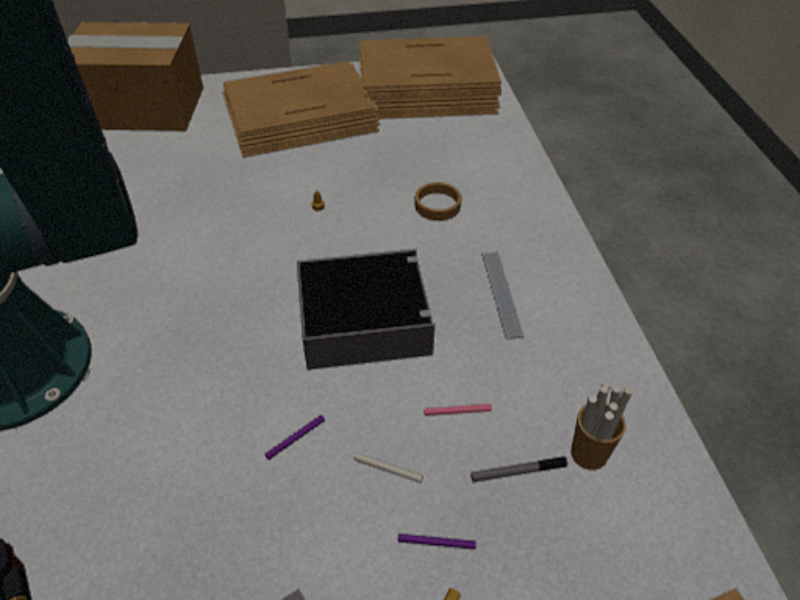

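View pics/top0.png

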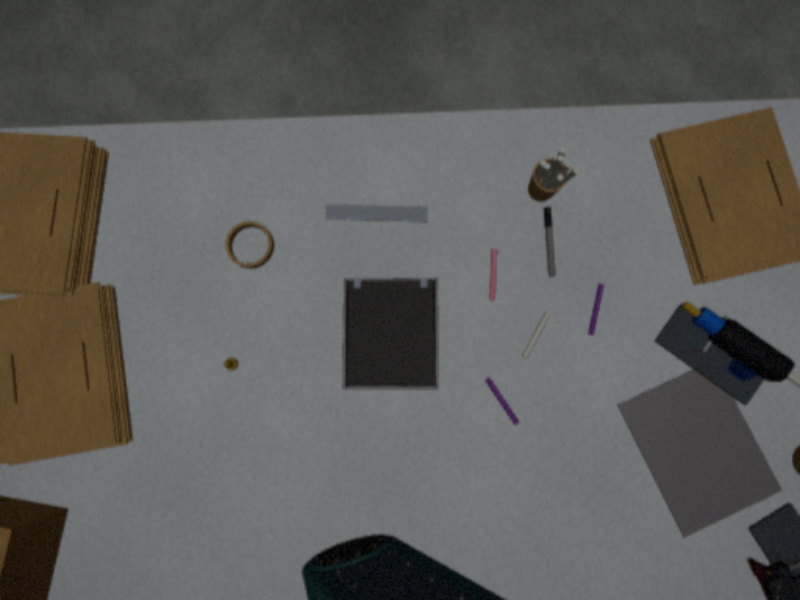

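```bash
sleep 0.1; python3 - <<'E'
import numpy as np
# stick: white pixels near (549,-277); box: top plane pixels
for n in("side","top"):
    z=np.load(n+".npz");P=z["P"];im=z["im"].astype(int)
    m=(abs(P[...,0]-548)<75)&(abs(P[...,1]+275)<45)&(P[...,2]>5)&(P[...,2]<25)
    Q=P[m]; c=np.median(Q,0); w=np.linalg.svd(Q[:,:2]-Q[:,:2].mean(0),full_matrices=False)[2][0]
    t=(Q[:,:2]-Q[:,:2].mean(0))@w
    print(n,"stick",m.sum(),Q.mean(0).round(1),np.percentile(Q[:,2],[5,50,95]).round(1),"ang",np.degrees(np.arctan2(w[1],w[0])).round(1),"ext",np.percentile(t,[1,99]).round(1))
    m=(abs(P[...,0]-549)<160)&(abs(P[...,1])<140)&(P[...,2]>62)&(P[...,2]<90)
    import cv2
    r=cv2.minAreaRect(P[m][:,:2].astype(np.float32)); print("box",m.sum(),r,np.percentile(P[m][:,2],[2,50,98]).round(1))
    g=(P[...,2]<6)&(abs(P[...,0]-600)<150)&(abs(P[...,1])<300); print("bench z",np.nanmedian(P[g][:,2]))
E
```

```text
side stick 241 [ 545.6 -276.3   10.1] [ 5.9 10.2 13.4] ang 152.4 ext [-48.8  49.5]
box 4302 ((552.8173217773438, -1.2528152465820312), (177.3336181640625, 199.80648803710938), 88.67066192626953) [65.  76.1 80. ]
bench z 0.6870806309543696
top stick 125 [ 544.2 -273.1    9. ] [ 5.5  9.  12.6] ang 153.4 ext [-50.1  49.7]
box 4148 ((551.5275268554688, -0.02569580078125), (170.63113403320312, 199.3342742919922), 88.83568572998047) [69.  74.7 79.2]
bench z -0.775472243786453
```

View pics/crop1.png

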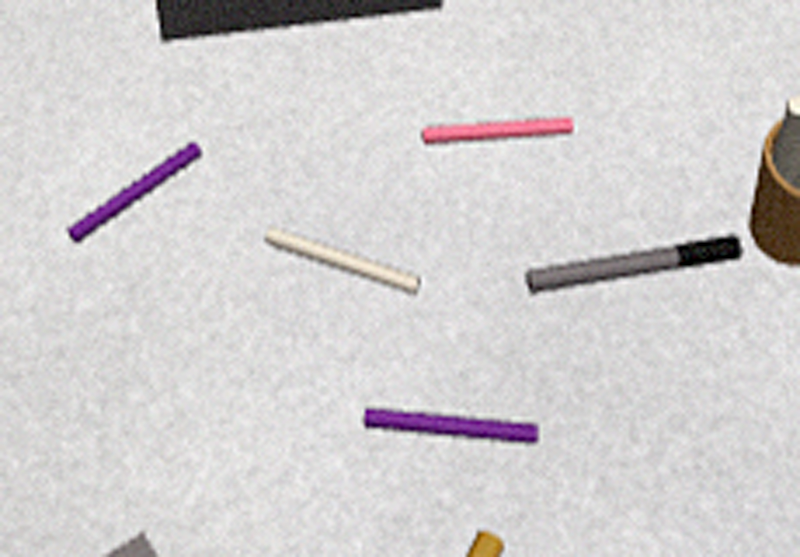

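The white rod, at side (388,467) and top (535,335) in the 800x600 views, is the stick: it measures 100 mm and lies at about (545,-275). The purple rods at side (295,437) and (437,541) and the pink one at (457,410) are look-alikes, and the crop confirms this. The box centre is about (552,-0.5), yaw about -1.2°. I'll move over the press area first.

Call:
step_arm(
  increments="15.7 -14.3 1.5 3.54;15.7 -14.3 1.5 3.54;15.7 -14.3 1.5 3.54;15.7 -14.3 1.5 3.54;15.7 -14.3 1.5 3.54",
  claw=-1,
  squeeze=10,
)

```text
time: 1.22
ee_pos: [302.4, -377.9, 229.9]
ee_rot: [3.141, -0.0, -0.022]
contact_force: [1.0, 0.2, 0.1]
opening: 58.0
grip_force: 0.0
```

```bash
cat >> h.py <<'E'
def inc(x,y,z,yawdeg=None):
    s=robot.sense(); yaw=s["ee_rot"][2]; c,n=np.cos(yaw),np.sin(yaw)
    d=np.array([x,y,z])-s["ee_pos"]
    t=0 if yawdeg is None else -((yawdeg-np.degrees(yaw)+180)%360-180)/6
    print("t",round(s["time"],2),"pos",s["ee_pos"].round(1),"yaw",np.degrees(yaw).round(2),"F",s["contact_force"].round(1),"inc",np.round([(d[0]*c+d[1]*n)/30,(d[0]*n-d[1]*c)/30,-d[2]/30,t],2))
E
python3 -c "
from h import *
inc(502,.4,200,-1.2)"
```

```text
t 1.22 pos [ 302.4 -377.9  229.9] yaw -1.28 F [1.  0.2 0.1] inc [ 6.370e+00 -1.275e+01  1.000e+00 -1.000e-02]
```

Call:
step_arm(
  increments="6.4 -12.75 1 0;6.4 -12.75 1 0;6.4 -12.75 1 0;6.4 -12.75 1 0;6.4 -12.75 1 0",
)

```text
time: 1.63
ee_pos: [399.7, -194.0, 215.6]
ee_rot: [3.141, -0.001, -0.021]
contact_force: [0.5, -0.6, -0.4]
opening: 24.3
grip_force: 0.0
```

```bash
python3 -c "
from h import *
inc(502,.4,110,-1.2)"
```

```text
t 1.63 pos [ 399.7 -194.   215.6] yaw -1.23 F [ 0.5 -0.6 -0.4] inc [ 3.27 -6.55  3.52 -0.  ]
```

Call:
step_arm(
  increments="3.27 -6.55 1 0;3.27 -6.55 1 0;3.27 -6.55 1 0;3.27 -6.55 1 0;3.27 -6.55 1 0",
)

```text
time: 2.05
ee_pos: [495.9, -11.0, 187.2]
ee_rot: [3.141, -0.001, -0.021]
contact_force: [0.1, 0.2, 0.2]
opening: -0.1
grip_force: 0.0
```

Call:
step_arm(
  increments="0 0 2.3 0;0 0 2.3 0;0 0 2.3 0;0 0 2.3 0;0 0 2.3 0",
)

```text
time: 2.47
ee_pos: [495.8, -13.5, 119.3]
ee_rot: [3.141, -0.001, -0.022]
contact_force: [-0.6, -0.3, 0.9]
opening: 0.4
grip_force: 0.0
```

```bash
python3 -c "
from h import *
inc(502,.4,98,-1.2)"
```

```text
t 2.47 pos [495.8 -13.5 119.3] yaw -1.23 F [-0.6 -0.3  0.9] inc [ 0.2  -0.47  0.71 -0.01]
```

Call:
step_arm(
  increments="0.2 -0.47 0.5 0;0.2 -0.47 0.7 0;0.2 -0.47 0.7 0;0.2 -0.47 0.7 0",
)

```text
time: 2.8
ee_pos: [502.5, 0.3, 98.6]
ee_rot: [-3.142, -0.002, -0.021]
contact_force: [1.4, 1.6, 2.6]
opening: 0.6
grip_force: 1.0
```

Call:
step_arm(
  increments="0 0 0.05 0;0 0 0.1 0;0 0 0.1 0",
)

```text
time: 3.05
ee_pos: [502.3, 0.4, 94.9]
ee_rot: [3.141, -0.002, -0.021]
contact_force: [2.2, -0.3, 2.6]
opening: 0.3
grip_force: 1.4
```

Call:
step_arm(
  increments="0 0 0.05 0;0 0 0.1 0;0 0 0.1 0",
)

```text
time: 3.3
ee_pos: [502.2, 0.5, 91.4]
ee_rot: [3.141, -0.001, -0.021]
contact_force: [2.7, -1.3, 3.6]
opening: -0.0
grip_force: 2.0
```

Call:
step_arm(
  increments="0 0 0.03 0;0 0 0.03 0",
)

```text
time: 3.47
ee_pos: [501.9, 0.7, 90.4]
ee_rot: [3.141, -0.001, -0.021]
contact_force: [2.3, -0.9, 4.6]
opening: 0.8
grip_force: 2.0
```

Call:
step_arm(
  increments="0 0 0.03 0;0 0 0.03 0",
)

```text
time: 3.63
ee_pos: [501.6, 0.8, 89.4]
ee_rot: [3.142, -0.0, -0.021]
contact_force: [2.4, -1.4, 4.4]
opening: 0.4
grip_force: 2.1
```

Call:
step_arm(
  increments="0 0 0.03 0;0 0 0.03 0",
)

```text
time: 3.8
ee_pos: [501.7, 0.8, 88.7]
ee_rot: [3.142, -0.0, -0.021]
contact_force: [2.6, -1.9, 7.5]
opening: 0.7
grip_force: 3.6
```

Call:
step_arm(
  increments="0 0 0.02 0;0 0 0.02 0",
)

```text
time: 3.97
ee_pos: [501.7, 0.9, 88.3]
ee_rot: [3.142, -0.001, -0.021]
contact_force: [1.5, -1.3, 8.9]
opening: 0.4
grip_force: 4.5
```

Call:
step_arm(
  increments="0 0 0.01 0;0 0 0.01 0",
)

```text
time: 4.13
ee_pos: [501.7, 0.9, 88.1]
ee_rot: [3.142, -0.001, -0.021]
contact_force: [1.9, -2.5, 9.3]
opening: 0.5
grip_force: 5.0
```

Call:
step_arm(
  increments="0 0 -0.5 0;-0.3 0 -1.3 0;-1.4 0 -2 0;-2.7 0 -2.8 0;-4 0 -3.5 0",
)

```text
time: 4.55
ee_pos: [384.1, 4.0, 189.0]
ee_rot: [-3.14, 0.005, -0.021]
contact_force: [-0.5, -0.4, 0.6]
opening: 0.6
grip_force: 0.0
```

```bash
python3 -c "
from h import *
im,d=robot.get_image('side'); P=world('side',d)
m=(abs(P[...,1])<70)&(P[...,2]>82)&(P[...,0]>450)&(P[...,0]<700); print(m.sum(), np.nanpercentile(P[m],[2,50,98],axis=0).round() if m.any() else '')
inc(545,-275,100,-27)"
```

```text
2667 [[476. -67.  83.]
 [550.  -4. 121.]
 [630.  67. 154.]]
t 4.6 pos [376.5   5.  190.8] yaw -1.13 F [-7.   3.   1.4] inc [5.8  9.22 3.03 4.31]
```

Call:
step_arm(
  increments="1.5 7 1 4.3;1.5 7 1 4.3;1.5 7 1 4.3;1.5 7 1 4.3;1.5 7 1 4.3",
  claw=0,
)

```text
time: 5.02
ee_pos: [424.7, -199.7, 159.3]
ee_rot: [-3.141, 0.004, -0.475]
contact_force: [1.2, 1.1, -0.2]
opening: 30.5
grip_force: 0.0
```

```bash
python3 -c "
from h import *
inc(545,-275,100,-27)"
```

```text
t 5.02 pos [ 424.7 -199.7  159.3] yaw -27.23 F [ 1.2  1.1 -0.2] inc [ 4.71  0.4   1.98 -0.04]
```

Call:
step_arm(
  increments="4.71 0.4 2 0;4.71 0.4 2 0;4.71 0.4 2 0;4.71 0.4 2 0;4.71 0.4 2 0",
)

```text
time: 5.43
ee_pos: [549.1, -275.8, 96.7]
ee_rot: [-3.141, 0.002, -0.472]
contact_force: [-0.5, -0.1, -0.4]
opening: 43.9
grip_force: 0.0
```

```bash
python3 - <<'E'
from h import *
inc(545,-275,24,-27.1)
im,d=robot.get_image('side');P=world('side',d)
m=(P[...,2]>100)&(P[...,0]>560)&(abs(P[...,1])<100); print('lid',m.sum(),np.nanpercentile(P[m],[2,50,98],axis=0).round())
cv2.imwrite('pics/side1.png',cv2.resize(im[...,::-1],(800,600)))
E
```

```text
t 5.43 pos [ 549.1 -275.8   96.7] yaw -27.05 F [-0.5 -0.1 -0.4] inc [-0.13  0.04  2.42  0.01]
lid 5 [[638. -83. 101.]
 [638. -81. 106.]
 [641. -81. 111.]]
```

View pics/side1.png

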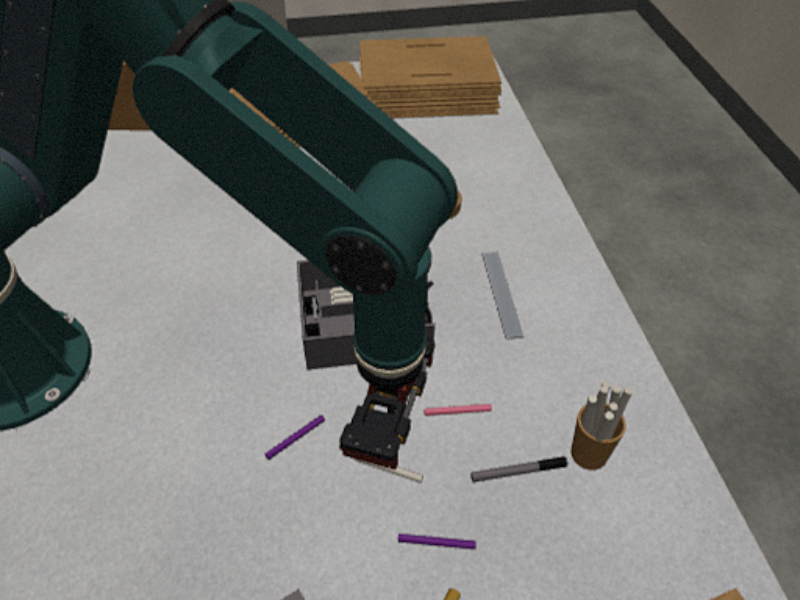

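The lid stands open (the bay interior shows at (320,300)) and the gripper is over the white stick at (388,468). I'll descend.

Call:
step_arm(
  increments="-0.13 0.04 1 0;-0.13 0.04 1.9 0;-0.13 0.04 2.3 0;-0.13 0.04 2.4 0;-0.13 0.04 2.43 0",
)

```text
time: 5.9
ee_pos: [541.3, -272.2, 27.2]
ee_rot: [-3.141, 0.003, -0.471]
contact_force: [-1.0, -0.5, -0.9]
opening: 43.8
grip_force: 0.0
```

Call:
step_arm(
  increments="0 0 0 0;0 0 0 0;0 0 0 0;0 0 0 0;0 0 0 0",
  claw=-1,
  squeeze=10,
)

```text
time: 6.32
ee_pos: [543.3, -273.7, 28.5]
ee_rot: [3.142, -0.001, -0.471]
contact_force: [0.5, -0.2, -0.1]
opening: 14.0
grip_force: 0.0
```

Call:
step_arm(
  increments="0 0 0 0;0 0 0 0",
)

```text
time: 6.48
ee_pos: [543.2, -273.7, 28.3]
ee_rot: [3.142, -0.001, -0.471]
contact_force: [-0.6, 0.7, 5.0]
opening: 10.3
grip_force: 10.1
```

The last reading lagged, so the grip is too high: 10.3 mm opening with the tips at about 6 mm. I'll reopen and lower 4.5 mm.

Call:
step_arm(
  increments="0 0 0 0;0 0 0 0;0.06 0.02 0 0;0.06 0.02 0.08 0;0.06 0.02 0.15 0",
  claw=-0.3,
)

```text
time: 6.9
ee_pos: [544.2, -274.9, 22.9]
ee_rot: [-3.142, -0.0, -0.471]
contact_force: [-0.4, -0.8, -0.5]
opening: 30.3
grip_force: 0.0
```

Call:
step_arm(
  increments="0 0 0 0;0 0 0 0;0 0 0 0;0 0 0 0",
  claw=-1,
  squeeze=10,
)

```text
time: 7.23
ee_pos: [544.1, -274.7, 23.1]
ee_rot: [-3.141, 0.0, -0.471]
contact_force: [0.4, 0.3, -0.2]
opening: 10.8
grip_force: 10.0
```

Call:
step_arm(
  increments="0 0 -0.5 0;0 0 -1.5 0;0 0 -2.7 -0.8;0 0 -3.7 -1.6;0 0 -4 -2.4",
)

```text
time: 7.65
ee_pos: [546.5, -276.3, 148.1]
ee_rot: [3.139, -0.007, -0.216]
contact_force: [0.9, -1.0, -1.1]
opening: 10.8
grip_force: 10.0
```

Call:
step_arm(
  increments="0 0 0 -0.7;0 0 0 -1.4;0 0 0 -1.9;0 0 0 -1.9;0 0 0 -1.9",
)

```text
time: 8.07
ee_pos: [544.0, -274.7, 143.2]
ee_rot: [-3.141, 0.0, -0.023]
contact_force: [-0.4, -0.1, 0.4]
opening: 10.7
grip_force: 10.0
```

```bash
python3 - <<'E'
from h import *
inc(539.3,-33.4,140,-1.2)
E
```

```text
t 8.07 pos [ 544.  -274.7  143.2] yaw -1.29 F [-0.4 -0.1  0.4] inc [-0.34 -8.04  0.11 -0.02]
```

```bash
python3 - <<'E'
from h import *
out=[]
for n,(u,v) in(('top',(250,215)),('side',(225,220))):
    im,d=robot.get_image(n); P=world(n,d)
    a=im[v-70:v+70,u-65:u+65]; out.append(cv2.resize(a,(390,420),interpolation=cv2.INTER_CUBIC))
    print(n,[np.round(project(n,[541.3,-33.4,6]))], [np.round(project(n,[x,y,75])) for x,y in((452,-85),(452,85))])
    # rim/wall pixels
    m=(P[...,2]>70)&(P[...,2]<82)&(P[...,0]>430)&(P[...,0]<600)&(abs(P[...,1])<110)
    print(m.sum(),np.nanpercentile(P[m],[1,99],axis=0).round(1))
    m=(P[...,2]>150)&(P[...,0]>560)&(abs(P[...,1])<100); print('lid',m.sum(), np.nanpercentile(P[m],[2,50,98],axis=0).round() if m.any() else '')
cv2.imwrite('pics/c2.png',np.clip(np.hstack(out)[...,::-1]*1.6,0,255).astype('uint8'))
E
```

```text
top [array([262., 218.])] [array([281., 248.]), array([220., 250.])]
262 [[452.3 -85.3  70.4]
 [596.6  86.5  78.6]]
lid 862 [[613. -77. 154.]
 [648.  -4. 252.]
 [655.  71. 260.]]
side [array([230., 214.])] [array([194., 217.]), array([188., 167.])]
275 [[451.8 -87.   70.4]
 [530.6  86.1  78.5]]
lid 427 [[646. -83. 155.]
 [649. -53. 217.]
 [654.  -2. 260.]]
```

View pics/c2.png

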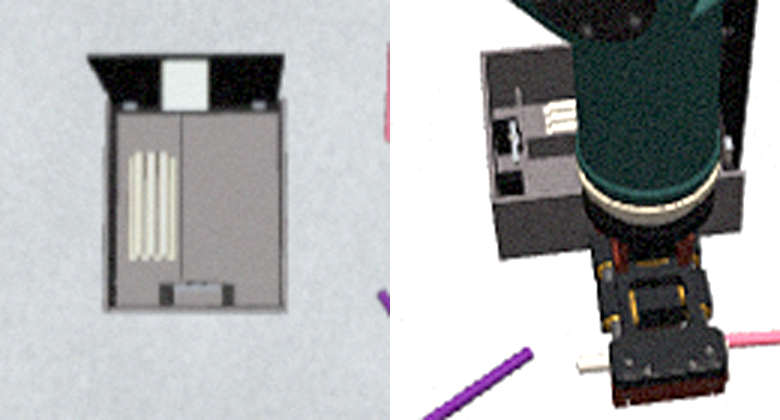

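The left crop shows the lid upright with its white tongue at (185,85), the sticks in the left bay at (150,205) and the right bay empty at (232,200). That agrees with my box pose. I'll carry the stick over.

Call:
step_arm(
  increments="-0.34 -8.04 0.1 0;-0.34 -8.04 0.1 0;-0.34 -8.04 0.1 0;-0.34 -8.04 0.1 0;-0.34 -8.04 0.1 0",
)

```text
time: 8.58
ee_pos: [539.3, -64.9, 140.5]
ee_rot: [-3.141, -0.0, -0.023]
contact_force: [0.6, 0.8, -0.0]
opening: 10.8
grip_force: 10.0
```

Call:
step_arm(
  increments="-0.1 -1.5 0 0;-0.1 -1.5 0 0;-0.1 -1.5 0 0;-0.1 -1.5 0 0",
)

```text
time: 8.92
ee_pos: [537.9, -21.6, 140.6]
ee_rot: [3.141, -0.0, -0.02]
contact_force: [0.5, -0.4, 0.0]
opening: 11.0
grip_force: 10.0
```

```bash
python3 - <<'E'
from h import *
inc(539.3,-33.4,29.1,-1.2)
E
```

```text
t 8.92 pos [537.9 -21.6 140.6] yaw -1.15 F [ 0.5 -0.4  0. ] inc [0.06 0.39 3.72 0.01]
```

Now lower it, slowly near the floor.

Call:
step_arm(
  increments="0.06 0.39 0 0;0.06 0.39 0.8 0;0.06 0.39 1.7 0;0.06 0.39 2.5 0;0.06 0.39 3 0",
)

```text
time: 9.33
ee_pos: [538.7, -36.0, 48.6]
ee_rot: [3.141, 0.002, -0.024]
contact_force: [0.1, 0.2, 0.2]
opening: 10.8
grip_force: 10.0
```

Call:
step_arm(
  increments="0 0 0.2 0;0 0 0.4 0;0 0 0.5 0;0 0 0.55 0;0 0 0.55 0",
)

```text
time: 9.75
ee_pos: [539.8, -33.7, 34.6]
ee_rot: [3.141, -0.001, -0.021]
contact_force: [-1.3, -0.1, 0.2]
opening: 10.8
grip_force: 10.0
```

```bash
python3 - <<'E'
from h import *
inc(539.3,-33.4,29.1,-1.2)
E
```

```text
t 9.75 pos [539.8 -33.7  34.6] yaw -1.22 F [-1.3 -0.1  0.2] inc [-0.02 -0.01  0.18 -0.  ]
```

Call:
step_arm(
  increments="0 0 0.05 0;0 0 0.1 0;0 0 0.13 0;0 0 0.13 0",
)

```text
time: 10.08
ee_pos: [539.2, -33.1, 30.3]
ee_rot: [-3.142, -0.0, -0.021]
contact_force: [0.3, -0.7, 0.5]
opening: 10.7
grip_force: 10.0
```

Call:
step_arm(
  increments="0 0 0.02 0;0 0 0.03 0;0 0 0.03 0",
)

```text
time: 10.33
ee_pos: [539.2, -33.1, 29.3]
ee_rot: [-3.141, 0.0, -0.021]
contact_force: [0.6, -0.2, 0.2]
opening: 10.6
grip_force: 10.0
```

Call:
step_arm(
  increments="0 0 0.01 0;0 0 0.02 0;0 0 0.02 0",
)

```text
time: 10.58
ee_pos: [539.3, -33.2, 28.9]
ee_rot: [-3.141, -0.0, -0.021]
contact_force: [-0.3, 0.5, 2.8]
opening: 10.9
grip_force: 10.0
```

The stick has touched the floor of the bay. I'll open the claw a little and retreat.

Call:
step_arm(
  increments="0 0 0 0;0 0 0 0;0 0 0 0;0 0 0 0",
  claw=-0.4,
)

```text
time: 10.92
ee_pos: [539.1, -33.2, 28.6]
ee_rot: [-3.141, 0.0, -0.021]
contact_force: [0.1, 0.0, -0.2]
opening: 26.3
grip_force: 0.0
```

Call:
step_arm(
  increments="0 0 -0.5 0;0 0 -1.5 0;0 0 -2.7 0;0 0 -3.8 0;0 0 -4.5 0",
)

```text
time: 11.33
ee_pos: [540.3, -33.4, 166.7]
ee_rot: [3.141, -0.003, -0.021]
contact_force: [0.4, 0.1, 0.0]
opening: 26.0
grip_force: 0.0
```

Call:
step_arm(
  increments="-2 7 -2 0;-2 7 -2 0;-2 7 -2 0;-2 7 -2 0;-2 7 -2 0",
  claw=-1,
)

```text
time: 11.75
ee_pos: [479.0, -226.6, 219.5]
ee_rot: [-3.142, -0.0, -0.02]
contact_force: [1.0, -0.1, -0.0]
opening: 0.6
grip_force: 0.0
```

```bash
python3 - <<'E'
from h import *
inc(690,-240,320,-1.2)
im,d=robot.get_image('top'); P=world('top',d)
cv2.imwrite('pics/c3.png',np.clip(cv2.resize(im[145:285,160:350,::-1],(760,560),interpolation=cv2.INTER_CUBIC)*1.6,0,255).astype('uint8'))
m=(abs(P[...,0]-540)<70)&(abs(P[...,1]+33)<38)&(P[...,2]<40)&(im.min(-1)>115)
Q=P[m];print(m.sum(),Q.mean(0).round(1) if len(Q) else '',np.ptp(Q,axis=0) if len(Q) else '')
E
```

```text
t 11.75 pos [ 479.  -226.6  219.5] yaw -1.17 F [ 1.  -0.1 -0. ] inc [ 7.04  0.3  -3.35  0.01]
64 [540.9 -32.7  15.6] [93.86453189  5.76955107  8.14440436]
```

View pics/c3.png

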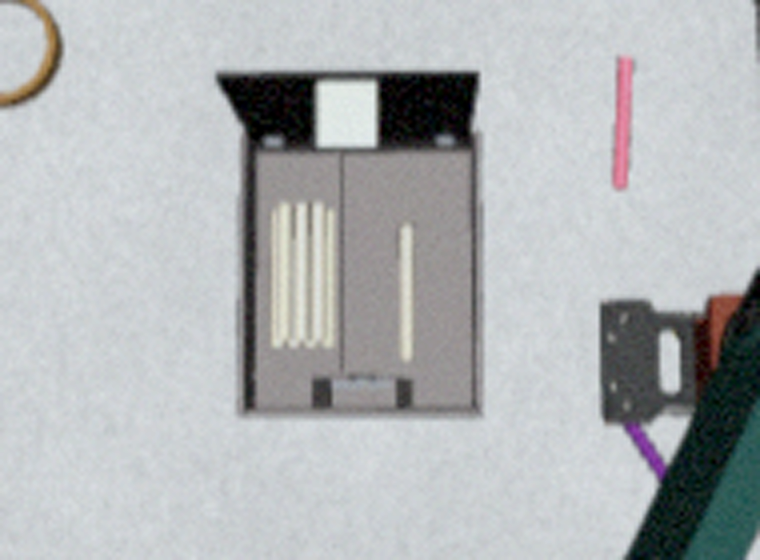

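The stick lies in the right bay at crop (406,290), clear of the divider, and the lid is upright. Next I'll go round behind the lid.

Call:
step_arm(
  increments="7.1 0.3 -0.8 0;7.1 0.3 -0.8 0;7.1 0.3 -0.8 0;7.1 0.3 -0.8 0;7.1 0.3 -0.8 0",
)

```text
time: 12.22
ee_pos: [688.1, -238.0, 242.0]
ee_rot: [-3.141, 0.0, -0.021]
contact_force: [-0.4, -0.1, 0.2]
opening: 0.5
grip_force: 0.0
```

Call:
step_arm(
  increments="0.3 -3 0 0;0.3 -3 0 0;0.3 -3 0 0",
)

```text
time: 12.47
ee_pos: [698.4, -142.0, 240.9]
ee_rot: [-3.137, 0.001, -0.017]
contact_force: [-0.4, 0.7, 0.4]
opening: 0.4
grip_force: 0.0
```

```bash
python3 - <<'E'
from h import *
inc(692,-3.5,248.5,-1.2)
th=np.arange(1.6,-0.01,-0.08)
C=np.stack([647-155*np.cos(th)+2.5*np.sin(th)+10,71.5+155*np.sin(th)+2.5*np.cos(th)+22],1)
for i in range(0,len(th),5): print(th[i].round(2),C[i].round(1),[ ((C[min(j,len(th)-1)]-C[i])*[1,-1]/30).round(2).tolist() for j in range(i+1,i+6)])
E
```

```text
t 12.47 pos [ 698.4 -142.   240.9] yaw -0.99 F [-0.4  0.7  0.4] inc [-0.29 -4.61 -0.25  0.03]
1.6 [664.  248.4] [[-0.41, -0.0], [-0.83, 0.03], [-1.23, 0.09], [-1.64, 0.19], [-2.03, 0.32]]
1.2 [603.2 238.9] [[-0.38, 0.16], [-0.75, 0.35], [-1.1, 0.57], [-1.43, 0.81], [-1.75, 1.08]]
0.8 [550.8 206.4] [[-0.29, 0.29], [-0.55, 0.61], [-0.79, 0.95], [-1.0, 1.3], [-1.19, 1.68]]
0.4 [515.2 156.2] [[-0.15, 0.38], [-0.27, 0.78], [-0.36, 1.18], [-0.42, 1.59], [-0.44, 2.01]]
-0.0 [502.  96.] [[0.0, -0.0], [0.0, -0.0], [0.0, -0.0], [0.0, -0.0], [0.0, -0.0]]
```

Call:
step_arm(
  increments="-0.25 -4.6 -0.25 0;-0.25 -4.6 -0.25 0;-0.25 -4.6 -0.25 0;-0.25 -4.6 -0.25 0;-0.25 -4.6 -0.25 0",
)

```text
time: 12.88
ee_pos: [692.3, -6.1, 249.8]
ee_rot: [-3.14, 0.0, -0.016]
contact_force: [-0.8, -0.4, 0.9]
opening: 0.3
grip_force: 0.0
```

```bash
python3 - <<'E'
from h import *
im,d=robot.get_image('side')
inc(668,-3.2,248.5,-1.2)
E
```

```text
t 12.93 pos [692.5  -8.7 249.7] yaw -1.02 F [-0.2  0.  -0.2] inc [-0.82 -0.17  0.04  0.03]
```

Call:
step_arm(
  increments="-0.4 -0.1 0 0.02;-0.8 -0.15 0 0.02;-0.85 -0.15 0 0.02;-0.95 -0.15 0 0.02;-1.1 -0.15 0 0.02",
)

```text
time: 13.35
ee_pos: [660.8, -6.7, 249.7]
ee_rot: [3.141, -0.001, -0.024]
contact_force: [1.0, -1.4, -0.2]
opening: 0.7
grip_force: 0.7
```

Call:
step_arm(
  increments="-0.3 0 0 0;-0.6 0 0.02 0;-0.9 0 0.06 0;-1.2 0 0.12 0;-1.5 0 0.2 0",
)

```text
time: 13.77
ee_pos: [614.2, -4.3, 243.8]
ee_rot: [3.141, -0.001, -0.023]
contact_force: [2.4, -2.0, -0.5]
opening: 0.6
grip_force: 1.0
```

```bash
python3 - <<'E'
from h import *
im,d=robot.get_image('side'); P=world('side',d)
cv2.imwrite('pics/side3.png',cv2.resize(im[60:300,120:440,::-1],(800,600)))
inc(603.2,-1.5,238.9,-1.2)
E
```

```text
t 13.82 pos [611.8  -3.9 243.1] yaw -1.31 F [-1.2 -0.2 -0.2] inc [-0.29 -0.07  0.14 -0.02]
```

View pics/side3.png

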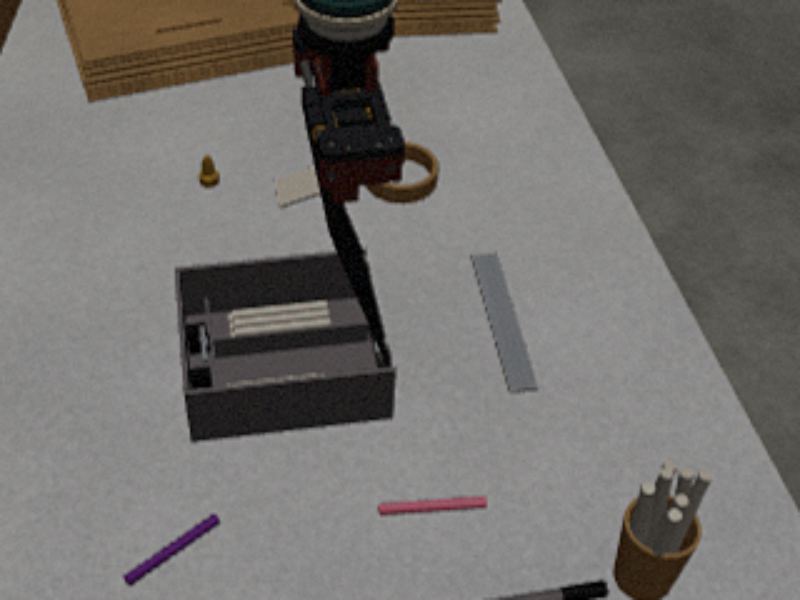

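The lid is seen edge-on, leaning forward at (355,270) under the fingertips, and the stick is still flat in the bay. I'll follow the arc.

Call:
step_arm(
  increments="-0.29 -0.07 0.14 0;-0.67 -0.07 0.3 0;-1.04 -0.07 0.49 0;-1.39 -0.07 0.71 0;-1.72 -0.07 0.95 0",
)

```text
time: 14.23
ee_pos: [562.9, -0.4, 215.4]
ee_rot: [-3.141, -0.001, -0.023]
contact_force: [2.1, -0.9, 3.1]
opening: 0.6
grip_force: 1.4
```

```bash
python3 - <<'E'
from h import *
inc(550.8,-0.6,206.4,-1.2)
E
```

```text
t 14.23 pos [ 5.629e+02 -4.000e-01  2.154e+02] yaw -1.31 F [ 2.1 -0.9  3.1] inc [-0.4   0.02  0.3  -0.02]
```

Call:
step_arm(
  increments="-0.32 0 0.27 0;-0.61 0 0.56 0;-0.87 0 0.88 0;-1.11 0 1.22 0;-1.32 0 1.57 0",
)

```text
time: 14.65
ee_pos: [522.8, 0.6, 168.0]
ee_rot: [-3.141, 0.0, -0.023]
contact_force: [0.3, -0.0, 3.9]
opening: 0.4
grip_force: 1.6
```

```bash
python3 - <<'E'
from h import *
inc(507,0.2,120,-1.2)
E
```

```text
t 14.65 pos [522.8   0.6 168. ] yaw -1.31 F [ 0.3 -0.   3.9] inc [-0.53  0.02  1.6  -0.02]
```

Call:
step_arm(
  increments="-0.2 0 0.38 0;-0.36 0 0.76 0;-0.5 0 1.16 0;-0.6 0 1.56 0;-0.65 0 1.85 0",
)

```text
time: 15.07
ee_pos: [504.2, 1.0, 112.2]
ee_rot: [-3.141, -0.001, -0.023]
contact_force: [2.1, -0.1, 3.1]
opening: 0.4
grip_force: 1.6
```

Call:
step_arm(
  increments="0 0 0.1 0;0 0 0.2 0;0 0 0.3 0;0 0 0.4 0;0 0 0.45 0",
)

```text
time: 15.48
ee_pos: [503.3, 0.8, 98.7]
ee_rot: [-3.141, 0.002, -0.023]
contact_force: [-1.8, -0.3, 3.4]
opening: 0.6
grip_force: 1.5
```

Call:
step_arm(
  increments="0 0 0.08 0;0 0 0.16 0;0 0 0.23 0;0 0 0.23 0",
)

```text
time: 15.82
ee_pos: [504.1, 0.6, 91.8]
ee_rot: [-3.141, 0.001, -0.023]
contact_force: [-2.1, 0.1, 2.9]
opening: 0.5
grip_force: 1.6
```

Call:
step_arm(
  increments="0 0 0.03 0;0 0 0.03 0",
)

```text
time: 15.98
ee_pos: [504.1, 0.5, 91.2]
ee_rot: [-3.141, 0.0, -0.023]
contact_force: [-2.8, 0.6, 2.6]
opening: 0.6
grip_force: 1.7
```

Call:
step_arm(
  increments="0 0 0.04 0;0 0 0.04 0",
)

```text
time: 16.15
ee_pos: [504.2, 0.5, 90.0]
ee_rot: [-3.142, 0.0, -0.023]
contact_force: [-3.6, 0.8, 3.5]
opening: 0.2
grip_force: 1.8
```

Call:
step_arm(
  increments="0 0 0.03 0;0 0 0.03 0",
)

```text
time: 16.32
ee_pos: [504.3, 0.5, 89.2]
ee_rot: [-3.142, 0.0, -0.023]
contact_force: [-3.5, 0.7, 4.6]
opening: 0.4
grip_force: 2.6
```

Call:
step_arm(
  increments="0 0 0.03 0;0 0 0.03 0",
)

```text
time: 16.48
ee_pos: [504.3, 0.5, 88.5]
ee_rot: [-3.142, 0.0, -0.023]
contact_force: [-4.2, 0.6, 7.9]
opening: 0.7
grip_force: 3.9
```

Call:
step_arm(
  increments="0 0 0.01 0;0 0 0.01 0",
)

```text
time: 16.65
ee_pos: [504.3, 0.5, 88.3]
ee_rot: [-3.142, -0.0, -0.023]
contact_force: [-3.7, 1.0, 8.6]
opening: 0.6
grip_force: 4.3
```

Call:
step_arm(
  increments="0 0 0.01 0;0 0 0.01 0",
)

```text
time: 16.82
ee_pos: [504.3, 0.5, 88.1]
ee_rot: [3.142, -0.0, -0.023]
contact_force: [-5.8, 0.2, 8.9]
opening: 0.4
grip_force: 4.8
```

Call:
step_arm(
  increments="0 0 -0.2 0;0 0 -0.5 0;0 0 -0.8 0;0 0 -1 0;0 0 -1 0",
)

```text
time: 17.23
ee_pos: [506.0, 0.3, 119.5]
ee_rot: [3.141, -0.004, -0.023]
contact_force: [-0.1, -0.3, -0.1]
opening: 0.3
grip_force: 0.0
```

Call:
step_arm(
  increments="0 0 -0.5 0;0 0 -1.5 0;0 0 -2.5 0;0 0 -3 0;0 0 -3 0",
)

```text
time: 17.65
ee_pos: [507.0, 0.2, 211.3]
ee_rot: [3.141, -0.007, -0.023]
contact_force: [0.1, -0.1, 0.3]
opening: 0.7
grip_force: 0.0
```

Call:
step_arm(
  increments="-1 7 0 0;-1 7 0 0;-1 7 0 0;-1 7 0 0;-1 7 0 0",
)

```text
time: 18.07
ee_pos: [469.0, -206.3, 206.5]
ee_rot: [-3.141, 0.001, -0.022]
contact_force: [1.2, 0.0, -0.2]
opening: 0.6
grip_force: 0.0
```

Call:
step_arm(
  increments="-1 3 0 0;-1 3 0 0;-1 3 0 0;-1 3 0 0;-1 3 0 0",
)

```text
time: 18.48
ee_pos: [437.4, -293.9, 206.6]
ee_rot: [-3.14, 0.001, -0.025]
contact_force: [-0.6, 0.6, -0.3]
opening: 0.4
grip_force: 0.0
```

```bash
python3 - <<'E'
from h import *
inc(0,0,0)
im,d=robot.get_image('top'); P=world('top',d)
m=(abs(P[...,0]-545)<75)&(abs(P[...,1])<70); Q=P[m]; Q=Q[np.isfinite(Q[:,2])]
A=np.c_[Q[:,0]-647,np.ones(len(Q))]; c=np.linalg.lstsq(A,Q[:,2],rcond=None)[0]
print('lid angle',-c[0],'z',np.percentile(Q[:,2],[2,50,98]).round(1))
cv2.imwrite('pics/top4.png',cv2.resize(im[...,::-1],(800,600)))
E
```

```text
t 18.48 pos [ 437.4 -293.9  206.6] yaw -1.44 F [-0.6  0.6 -0.3] inc [-14.82  -9.43   6.89   0.  ]
lid angle 0.016391569728638478 z [70.8 75.  79.4]
```

View pics/top4.png

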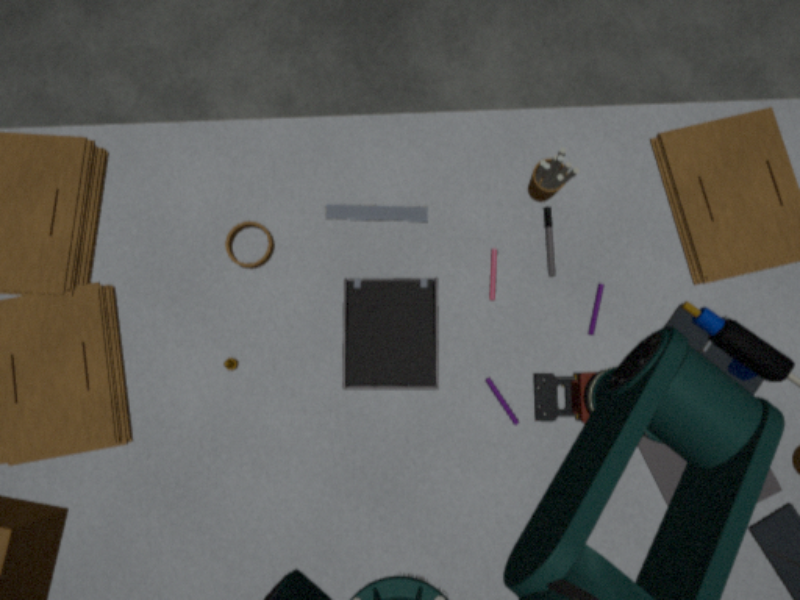

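The lid is shut and latched at (390,333), with an angle of about 0.016. The other things are where they were, and the arm is clear.

```bash
python3 -c "
from rig import robot
print(robot.job_done())"
```

```text
the job is handed in; nothing more can be done
None
```

The glue stick is lying flat in the right bay, and the lid is latched shut and holding by itself; readings on the box stayed at or below about 11 N, the other things are where they were, and I handed the job in at about 18.5 s.

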